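# Put the rubber stoppers away by size

## Task

Pick out the four rubber stoppers and put each into its own shallow grey dish by size: the largest stopper into the widest dish, the second largest into the second widest, and so on down to the smallest in the narrowest. Each must end flat on the floor of its dish, wide end up; leave the two porcelain crucibles standing where they are.

Things in the scene. Friction and masses are not known exactly. Their poses are not given: they have to be found in the camera images.
- stopper_a_c (a point): The largest of the four loose rubber stoppers: tan, a solid tapered plug standing on the worktop with its wide end up, 46 mm across the top, 34 mm high. To grip it, it behaves as an upright cylinder 46 mm in diameter. The point is its centre, half-way up (17 mm above its underside); z is up along its axis.
- stopper_b_c (a point): The second largest of the four loose rubber stoppers: tan, a solid tapered plug standing on the worktop with its wide end up, 37 mm across the top, 28 mm high. To grip it, it behaves as an upright cylinder 37 mm in diameter. The point is its centre, half-way up (14 mm above its underside); z is up along its axis.
- stopper_c_c (a point): The third largest of the four loose rubber stoppers: brick red, a solid tapered plug standing on the worktop with its wide end up, 29 mm across the top, 22 mm high. To grip it, it behaves as an upright cylinder 29 mm in diameter. The point is its centre, half-way up (11 mm above its underside); z is up along its axis.
- stopper_d_c (a point): The smallest of the four loose rubber stoppers: tan, a solid tapered plug standing on the worktop with its wide end up, 24 mm across the top, 18 mm high. To grip it, it behaves as an upright cylinder 24 mm in diameter. The point is its centre, half-way up (9 mm above its underside); z is up along its axis.
- dish_a: The widest of the four shallow round grey plastic dishes, fixed to the worktop: inside 66 mm wide, outside 78 mm, flat floor 4 mm above the worktop, rim 9 mm above the worktop (5 mm above the floor). The origin is the centre of its underside, on the worktop; z is up.
- dish_b: The second widest of the four shallow round grey plastic dishes, fixed to the worktop: inside 57 mm wide, outside 69 mm, flat floor 4 mm above the worktop, rim 9 mm above the worktop (5 mm above the floor). The origin is the centre of its underside, on the worktop; z is up.
- dish_c: The third widest of the four shallow round grey plastic dishes, fixed to the worktop: inside 48 mm wide, outside 60 mm, flat floor 4 mm above the worktop, rim 9 mm above the worktop (5 mm above the floor). The origin is the centre of its underside, on the worktop; z is up.
- dish_d: The narrowest of the four shallow round grey plastic dishes, fixed to the worktop: inside 40 mm wide, outside 52 mm, flat floor 4 mm above the worktop, rim 9 mm above the worktop (5 mm above the floor). The origin is the centre of its underside, on the worktop; z is up.
- crucible_open_c (a point): Open white porcelain crucible, loose, 42 mm across the rim, 33 mm high, standing among the stoppers; to be left where it is. The point is its centre, half-way up (16.5 mm).
- crucible_lidded_c (a point): White porcelain crucible with a knobbed lid fixed on it, loose, 45 mm across, 43 mm high, standing among the stoppers; to be left where it is. The point is its centre, half-way up (21.5 mm).

How it is judged:
At the end, for the whole second after the job is handed in: Each stopper is in the dish of its size rank: centre within 12 mm of the dish's axis, seated on the dish floor (not more than 3 mm high), wide end up and within 0.12 rad of upright, staying so by itself; both crucibles stand upright within 20 mm of where they began (horizontal distance between stopper_a_c and dish_a below 0.012 m and height (world z) of stopper_a_c below 0.024 m and angle between each of stopper_a_c, stopper_b_c, stopper_c_c, stopper_d_c's own z axis and vertical below 0.12 rad and horizontal distance between stopper_b_c and dish_b below 0.012 m and height (world z) of stopper_b_c below 0.021 m and horizontal distance between stopper_c_c and dish_c below 0.012 m and height (world z) of stopper_c_c below 0.018 m and horizontal distance between stopper_d_c and dish_d below 0.012 m and height (world z) of stopper_d_c below 0.016 m and distance of each of crucible_open_c, crucible_lidded_c from where it was at the start of the episode below 0.02 m and angle between each of crucible_open_c, crucible_lidded_c's own z axis and vertical below 0.15 rad); the robot touches nothing.
It fails at once if a crucible is pushed away or knocked over (distance of any of crucible_open_c, crucible_lidded_c from where it was at the start of the episode above 0.03 m or angle between any of crucible_open_c, crucible_lidded_c's own z axis and vertical above 0.5 rad).
It also fails if it takes over 112 s, if anything falls off the work surface, if the arm or the gripper's body presses on something with over 40 N, if the wrist force passes 120 N, or if a joint passes its speed limit or range.

## Robot

A 6-joint arm with a two-finger parallel gripper is mounted at the origin on a cart in front of the work surface, level with it; the furniture and walls round the work are solid. World frame = base frame: x ahead of the robot, y to its left, z up, the work surface at z = 0. Lengths are in m, angles in rad, forces in N, time in s.
With the tool pointing down it reaches from about 0.4 to 0.825 m from the base axis. Payload 7 kg.
Tool frame: the origin (TCP) lies midway between the tips of the shut fingers; the grasp point (between the pads) lies 19 mm behind it; z points along the fingers, y is the line along which they close (so a half turn about z gives the same grasp; the last joint's range is limited). The gripper opens to 88 mm and grips with 3 to 60 N. Pads are 19 mm wide; open, the fingers measure 130 mm over their backs; the gripper's body (78 mm by 193 mm) begins 47 mm behind the grasp point.
Start: joints at [-0.864, 0.359, 0.012, 0, -1.224, -0.288], TCP at [0.274, -0.617, 0.227] pointing down, gripper open.
Joint ranges: [-3.07, 3.07], [-1.43, 2.12], [-1.02, 1.25], [-3.03, 1.67], [-3.05, -0], [-3.03, 3.03]. Speed limits (rad/s): [2.39, 2.39, 3.01, 3.14, 3.14, 3.14].

## Interface

Orientations are given as [roll, pitch, yaw] about the fixed x, y, z axes, in that order (R = Rz(yaw) Ry(pitch) Rx(roll)).
In Python, from station import get_state, grab_frame, calibration, job_done, boxes_of, regions_of, spot_point gives the robot as it stands. The module is installed in compiled form; this text tells all that it offers.
- The arm moves only by the tool arm_command, never from a script. Its argument "commands" is a list of rows, each an object of numbers: "tx", "ty", "tz": the shift along the tool's x, y, z each as a share of 25 cm, from -1 to 1; "twist": the turn about the tool's z as a share of 180 degrees, from -1 to 1. A call has exactly 8 rows; each row is the pose to reach, as a shift and turn from the pose commanded when the call began, along the tool's axes at that moment, turning the shorter way round; what a row does not reach only later rows make up. A row lasts 1/12 s, in which the tool goes at most 41.7 mm and 7.16 degrees, less where a joint would pass 70% of its speed; a pose out of reach is approached as far as the arm can. A call with a number of a shift or a turn outside -1 to 1 is refused whole. A call with a gripper value outside its range is refused whole. "claw" is the opening, from 0 (shut) to 1 (fully open), set as the call begins (left out, the last holds). The fingers move at their own pace and stop on an object; "grip_force" is the grip in N (left out, the last holds). Time passes only in rows, so rows that repeat a pose let the fingers close, or fill a call up. It gives the time, the measured TCP pose, the force, the opening and the grip force at its end, in the units of the state.
- get_state(): the state, without advancing time (a new reading comes with each control period).
- grab_frame(name): name is "scene" or "side" or "wrist"; returns the picture (480x640x3 uint8, red, green, blue); there is no depth.
- calibration(name): a dict with "camera_matrix" (3x3 intrinsics, pixels), "extrinsics" (4x4, takes a point from camera to world coordinates). Camera axes: x right, y down, z forward; pixel columns grow to the right and rows downward; lengths in m; the calibration is good to about 2 mm. A picture is of the moment at which its call begins: read the wrist's pose just before it. calibration takes no time and is no camera call; for the wrist camera it gives the pose at the moment of the call.
- job_done(): hands the job in; it is judged then, once.
Trained networks look in the newest picture that a camera, given by its name, has taken for a name from the list of things; names that differ only in an ending like _2 or _b are one class to them, and where a whole thing is asked for, a point or a joint stands for the part that bears it (a point fixed in the world has none). Each returns a list of dicts, best first, with "score" (0 to 1); they miss things now and then, are a little off and sometimes report something else, mostly with a low value. They report only what shows in the picture. A call takes as long as a camera call.
- boxes_of(query, camera): "rect" ([left, top, right, bottom] in pixels, round what is visible of it).
- regions_of(query, camera): "region" (480x640 bool, what is visible of it) and "rect" ([left, top, right, bottom] in pixels, round what is visible of it).
- spot_point(query, camera): "uv" ([column, row] in pixels: a listed point, or the origin of a listed thing).
The state is a dict: "t": time; "q": joint angles; "qd": joint speeds; "joint_efforts": joint torques, N m; "eef_pos": TCP position; "ee_rot": TCP orientation; "force": force on the tool from outside, world axes, zero at the start; "moment": the same for the moment, N m; "width": finger opening in m; "gripper_force": force on a finger pad.
Only numpy, scipy, OpenCV 4.12 (cv2) and the standard library are available. Lean on these libraries where they do the work, as an engineer would, in place of code of your own. Each camera call takes 0.05 s, during which the arm holds its last target. There are 200 camera calls.

## Working session

There is one attempt and no reset: what is moved stays moved. The work goes in short steps, Python scripts to look and compute and a tool call to move; the robot and the scene stay as the last step left them, time stands still between calls to the robot, and variables do not carry over. Pictures are saved under pics/ and viewed, at most 14 in all, crops included, and the job is handed in when it is done.

Besides the shell and the picture viewer there is one more tool, called after "Emit:" as name(argument=value, ...), one argument or row to a line, values as JSON. arm_command: Moves the arm, as the interface text tells. Shift numbers are shares of 25 cm and turn numbers shares of 180 degrees, none past 1 either way. Its arguments: {"type":"object","properties":{"commands":{"type":"array"},"claw":{"type":"number"},"grip_force":{"type":"number"}},"required":["commands"]}

```bash
mkdir -p pics; cat > h.py <<'E'
import numpy as np,cv2
from station import *
def ray(cam,uv,z):
    c=calibration(cam);K=np.array(c["camera_matrix"]);T=np.array(c["extrinsics"])
    d=T[:3,:3]@np.linalg.inv(K)@np.array([uv[0],uv[1],1.]);o=T[:3,3]
    return o+d*(z-o[2])/d[2]
def save(cam,n):
    f=grab_frame(cam);cv2.imwrite(f"pics/{n}.png",cv2.cvtColor(f,cv2.COLOR_RGB2BGR));return f
Z=dict(stopper_a_c=.017,stopper_b_c=.014,stopper_c_c=.011,stopper_d_c=.009,dish_a=0.004,dish_b=0.004,dish_c=0.004,dish_d=0.004,crucible_open_c=.0165,crucible_lidded_c=.0215)
E
python3 - <<'E'
from h import *
s=get_state();print(s["t"],s["eef_pos"],s["ee_rot"],s["width"])
for cam in ("scene","side"):
    save(cam,cam+"0")
    print(cam,calibration(cam)["extrinsics"][:3] if 0 else np.array(calibration(cam)["extrinsics"])[:3,3])
    for q in ("stopper_a_c","dish_a","crucible_open_c","crucible_lidded_c"):
        for r in spot_point(q,cam)[:6]: print(q,np.round(r["score"],2),np.round(r["uv"]),np.round(ray(cam,r["uv"],Z[q]),3))
E
```

```text
0.0 [ 0.27429182 -0.61620598  0.22564028] [ 3.13995719e+00 -1.30826406e-04 -2.72289099e+00] 0.08775758505265717
scene [ 0.04382777 -0.54939141  0.63986195]
stopper_a_c 0.72 [371. 314.] [ 0.493 -0.174  0.017]
dish_a 0.95 [465. 327.] [ 0.604 -0.289  0.004]
dish_a 0.81 [357. 246.] [ 0.611 -0.016  0.004]
dish_a 0.68 [298. 207.] [0.601 0.165 0.004]
dish_a 0.67 [396. 279.] [ 0.601 -0.133  0.004]
crucible_open_c 0.9 [297. 244.] [0.51  0.052 0.016]
crucible_lidded_c 0.52 [229. 195.] [0.495 0.279 0.021]
side [0.04564853 0.84118974 0.70156092]
stopper_a_c 0.91 [382. 223.] [ 0.503 -0.177  0.017]
dish_a 0.86 [239. 299.] [0.617 0.171 0.004]
dish_a 0.65 [284. 257.] [0.622 0.021 0.004]
dish_a 0.61 [358. 194.] [ 0.617 -0.284  0.004]
dish_a 0.55 [323. 226.] [ 0.616 -0.121  0.004]
crucible_open_c 0.76 [323. 280.] [0.509 0.059 0.016]
crucible_lidded_c 0.87 [249. 354.] [0.507 0.289 0.021]
```

View pics/scene0.png

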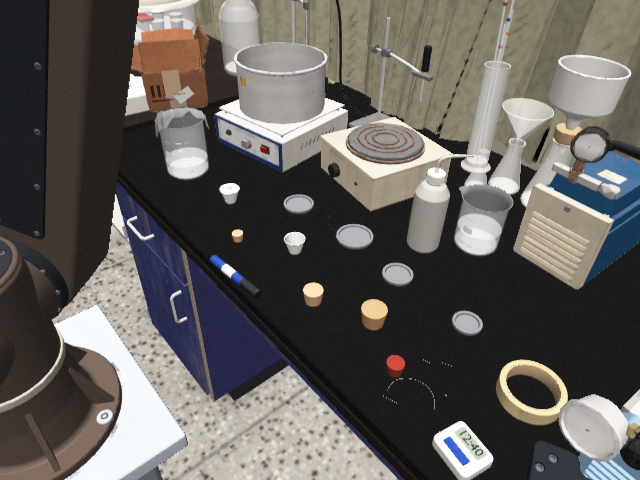

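View pics/side0.png

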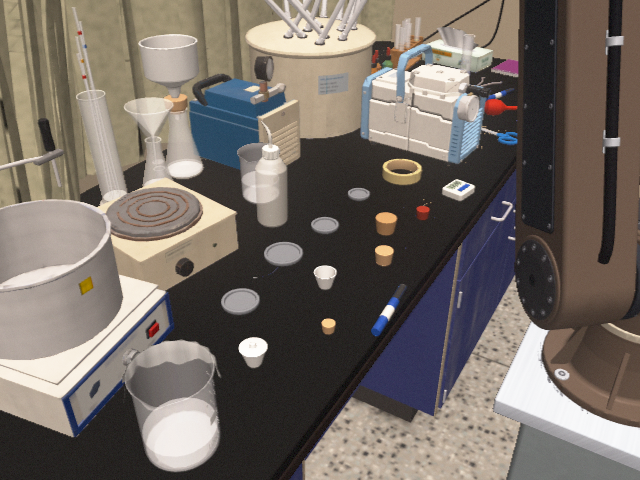

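The scene shows tan stoppers at (374,314) = a, (313,294) = b and (237,236) = d, with the red one, c, at (396,366). The dishes are at (355,236), (298,204), (398,274) and (467,322). The bottle and hotplate stand behind the dishes. The side view agrees. Next I measure them all from both cameras.

```bash
python3 - <<'E'
from h import *
for cam in ("scene","side"):
    f=grab_frame(cam)
    print(cam)
    for r in regions_of("dish_a",cam)[:6]:
        ys,xs=np.nonzero(r["region"])
        P=np.array([ray(cam,(x,y),.009)[:2] for x,y in cv2.convexHull(np.c_[xs,ys].astype(np.int32))[:,0]])
        (c,rad)=cv2.minEnclosingCircle(P.astype(np.float32)); e=P.max(0)-P.min(0)
        print("dish",round(r["score"],2),np.round(r["rect"]),np.round(c,3),"diam",np.round(2*rad,3),np.round(e,3))
    seen=[]
    for q in ("stopper_a_c","stopper_c_c","crucible_open_c","crucible_lidded_c"):
        for r in spot_point(q,cam)[:6]: print(q,round(r["score"],2),np.round(r["uv"]),np.round(ray(cam,r["uv"],Z[q]),3))
        for r in boxes_of(q,cam)[:6]: 
            b=r["rect"];u=((b[0]+b[2])/2,(b[1]+b[3])/2);print(" box",round(r["score"],2),np.round(b),np.round(ray(cam,u,Z[q]),3))
    # colour blobs
    hsv=cv2.cvtColor(f,cv2.COLOR_RGB2HSV)
    m=((hsv[...,0]<22)|(hsv[...,0]>174))&(hsv[...,1]>90)&(hsv[...,2]>90)
    n,l,st,ce=cv2.connectedComponentsWithStats(m.astype(np.uint8))
    for i in range(1,n):
        if 60<st[i,4]<1500 and 180<ce[i,1]<400: 
            p=ray(cam,ce[i],.012)
            if .35<p[0]<.75: print("blob",st[i,:5],np.round(ce[i],1),np.round(p,3))
E
```

```text
scene
dish 0.75 [384. 262. 413. 286.] [ 0.61  -0.128] diam 0.065 [0.063 0.062]
dish 0.72 [335. 226. 375. 248.] [0.625 0.006] diam 0.084 [0.08 0.08]
dish 0.68 [456. 313. 479. 335.] [ 0.611 -0.286] diam 0.055 [0.054 0.05 ]
dish 0.63 [284. 195. 313. 213.] [0.607 0.171] diam 0.076 [0.069 0.071]
stopper_a_c 0.69 [370. 314.] [ 0.49  -0.174  0.017]
 box 0.88 [359. 299. 388. 332.] [ 0.493 -0.179  0.017]
stopper_c_c 0.82 [396. 368.] [ 0.448 -0.274  0.011]
 box 0.8 [391. 355. 404. 374.] [ 0.453 -0.272  0.011]
crucible_open_c 0.93 [296. 242.] [0.513 0.059 0.016]
 box 0.9 [285. 230. 308. 255.] [0.512 0.057 0.016]
 box 0.51 [360. 298. 386. 331.] [ 0.494 -0.177  0.016]
crucible_lidded_c 0.6 [232. 196.] [0.499 0.271 0.021]
 box 0.72 [219. 186. 240. 203.] [0.497 0.28  0.021]
 box 0.4 [360. 298. 387. 330.] [ 0.492 -0.181  0.021]
blob [303 291  20  16 163] [312.6 299.9] [ 0.439 -0.083  0.012]
blob [361 299  27  31 657] [373.5 313.4] [ 0.5   -0.173  0.012]
blob [386 355  19  22 307] [395.2 364.7] [ 0.45  -0.27   0.012]
blob [542 373  18  21  73] [550.8 382.7] [ 0.607 -0.442  0.012]
side
dish 0.86 [312.
[... 419 characters left out ...]
269  0.011]
crucible_open_c 0.9 [324. 280.] [0.507 0.058 0.016]
 box 0.6 [314. 265. 338. 289.] [0.508 0.049 0.016]
crucible_lidded_c 0.89 [252. 353.] [0.505 0.285 0.021]
crucible_lidded_c 0.44 [282. 259.] [0.607 0.047 0.021]
crucible_lidded_c 0.36 [419. 211.] [ 0.453 -0.257  0.021]
 box 0.58 [237. 337. 265. 366.] [0.508 0.283 0.021]
 box 0.38 [264. 244. 302. 265.] [0.613 0.033 0.021]
blob [416 206  14  14 150] [422.5 211.9] [ 0.45  -0.271  0.012]
blob [375 212  23  23 413] [385.5 222.6] [ 0.5   -0.189  0.012]
blob [375 245  19  21 329] [383.6 254.6] [ 0.451 -0.079  0.012]
blob [321 318  15  17 190] [328.1 325.4] [0.439 0.159 0.012]
blob [149 322  10  16 100] [153.5 329.5] [0.685 0.317 0.012]
```

```bash
cat >> h.py <<'E'
def go(x,y,z,yaw=None):
    s=get_state();p=s["eef_pos"];a=s["ee_rot"][2]
    d=np.array([x,y,z])-p
    t=np.array([np.cos(a)*d[0]+np.sin(a)*d[1],np.sin(a)*d[0]-np.cos(a)*d[1],-d[2]])/.25
    tw=0 if yaw is None else -((yaw-a+np.pi)%(2*np.pi)-np.pi)/np.pi
    print("at",np.round(p,4),"yaw",round(a,3),"t",round(s["t"],2),"w",round(s["width"],4),"| tx ty tz",np.round(t,3),"twist",round(tw,3),"rows",round(np.linalg.norm(d)/.0417,1),round(abs(tw)*180/7.16,1))
E
python3 - <<'E'
from h import *
for n,uv in dict(bottle=(425,247),hp_c=(375,202),hp_l=(322,170),hp_r=(452,168),beaker=(478,250),d=(237,236),b=(313,294),tape=(533,423)).items(): print(n,np.round(ray("scene",uv,.0 if n not in "db" else .01),3))
for n,uv in dict(bottle=(272,222),hp_c=(180,262),hp_r=(237,228),beaker=(262,200),pot_c=(70,433),pot_r=(163,345),d=(328,326)).items(): print(n,np.round(ray("side",uv,.0),3))
c=np.array(calibration("wrist")["extrinsics"]);print(np.round(c,3))
go(.45,-.271,.15,-np.pi); go(.45,-.271,.15,-2.72)
E
```

```text
bottle [ 0.72  -0.103  0.   ]
hp_c [0.756 0.075 0.   ]
hp_l [0.752 0.259 0.   ]
hp_r [1.02  0.061 0.   ]
beaker [ 0.797 -0.178  0.   ]
d [0.436 0.155 0.01 ]
b [ 0.45 -0.07  0.01]
tape [ 0.536 -0.459  0.   ]
bottle [ 0.722 -0.083  0.   ]
hp_c [0.792 0.134 0.   ]
hp_r [ 0.772 -0.025  0.   ]
beaker [ 0.797 -0.151  0.   ]
pot_c [0.644 0.528 0.   ]
pot_r [0.656 0.328 0.   ]
d [0.446 0.148 0.   ]
[[-0.407  0.88   0.246  0.207]
 [ 0.913  0.392  0.109 -0.646]
 [-0.001  0.269 -0.963  0.385]
 [ 0.     0.     0.     1.   ]]
at [ 0.2745 -0.6167  0.2266] yaw -2.723 t 1.5 w 0.0878 | tx ty tz [-1.204  0.978  0.306] twist 0.133 rows 9.5 3.4
at [ 0.2745 -0.6167  0.2266] yaw -2.723 t 1.5 w 0.0878 | tx ty tz [-1.204  0.978  0.306] twist -0.001 rows 9.5 0.0
```

Emit:
arm_command(
  commands=[
    {"tx":-1,"ty":0.8,"tz":0.2,"twist":0.133},
    {"tx":-1,"ty":0.8,"tz":0.2,"twist":0.133},
    {"tx":-1,"ty":0.8,"tz":0.2,"twist":0.133},
    {"tx":-1,"ty":0.8,"tz":0.2,"twist":0.133},
    {"tx":-1,"ty":0.8,"tz":0.2,"twist":0.133},
    {"tx":-1,"ty":0.8,"tz":0.2,"twist":0.133},
    {"tx":-1,"ty":0.8,"tz":0.2,"twist":0.133},
    {"tx":-1,"ty":0.8,"tz":0.2,"twist":0.133},
  ],
  claw=1,
  grip_force=15,
)

```text
t: 2.17
eef_pos: [0.4222, -0.3301, 0.1765]
ee_rot: [-3.141, 0.001, -3.14]
force: [1.1, -0.4, -0.3]
width: 0.0876
gripper_force: 0.0
```

```bash
python3 - <<'E'
from h import *
go(.45,-.271,.15,np.pi)
E
```

```text
at [ 0.4222 -0.3301  0.1765] yaw -3.14 t 2.17 w 0.0876 | tx ty tz [-0.111  0.236  0.106] twist 0.0 rows 1.7 0.0
```

Emit:
arm_command(
  commands=[
    {"tx":-0.11,"ty":0.24,"tz":0.1},
    {"tx":-0.11,"ty":0.24,"tz":0.1},
    {"tx":-0.11,"ty":0.24,"tz":0.1},
    {"tx":-0.11,"ty":0.24,"tz":0.1},
    {"tx":-0.11,"ty":0.24,"tz":0.1},
    {"tx":-0.11,"ty":0.24,"tz":0.1},
    {"tx":-0.11,"ty":0.24,"tz":0.1},
    {"tx":-0.11,"ty":0.24,"tz":0.1},
  ],
)

```text
invalid input
```

```bash
cat >> h.py <<'E'
def near(name):
    f=save("wrist",name)
    hsv=cv2.cvtColor(f,cv2.COLOR_RGB2HSV)
    m=((hsv[...,0]<22)|(hsv[...,0]>174))&(hsv[...,1]>90)&(hsv[...,2]>80)
    n,l,st,ce=cv2.connectedComponentsWithStats(m.astype(np.uint8))
    for i in range(1,n):
        if st[i,4]>300: print("blob",st[i],np.round(ray("wrist",ce[i],.012),4))
    for q in ("stopper_a_c","stopper_c_c"):
        for r in spot_point(q,"wrist")[:4]: print(q,round(r["score"],2),np.round(r["uv"]),np.round(ray("wrist",r["uv"],Z[q]),4))
    for r in regions_of("dish_a","wrist")[:4]:
        ys,xs=np.nonzero(r["region"])
        P=np.array([ray("wrist",(x,y),.009)[:2] for x,y in cv2.convexHull(np.c_[xs,ys].astype(np.int32))[:,0]])
        c,rad=cv2.minEnclosingCircle(P.astype(np.float32));print("dish",round(r["score"],2),np.round(r["rect"]),np.round(c,4),"d",round(2*rad,4))
E
python3 - <<'E'
from h import *
near("w1")
E
```

```text
blob [359 238  31  32 753] [ 0.451  -0.2659  0.012 ]
blob [115 299  33  60 850] [ 0.5342 -0.5253  0.012 ]
blob [481 299  34  60 876] [ 0.5334 -0.1261  0.012 ]
blob [ 282  368  358   17 4398] [ 0.5968 -0.1439  0.012 ]
stopper_c_c 0.67 [374. 252.] [ 0.4475 -0.2702  0.011 ]
dish 0.64 [342. 367. 371. 373.] [ 0.5915 -0.2858] d 0.0343
```

View pics/w1.png

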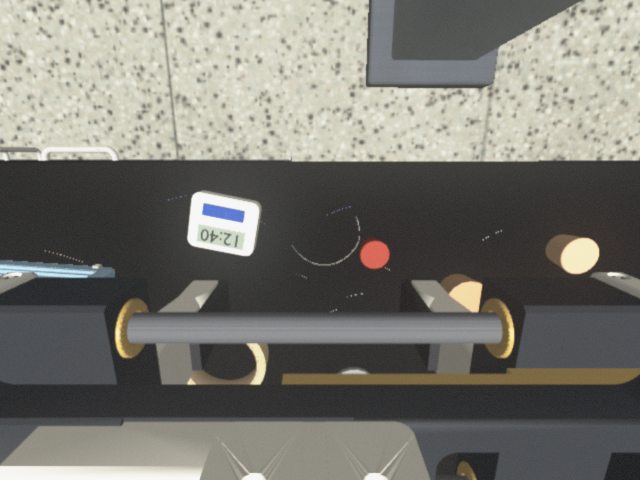

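The red stopper is at (374,254), between the fingers' lines. That puts it at about (0.450,-0.268), which agrees with the fixed cameras. The rows probably need all four keys.

Emit:
arm_command(
  commands=[
    {"tx":-0.112,"ty":0.248,"tz":0.1,"twist":0},
    {"tx":-0.112,"ty":0.248,"tz":0.2,"twist":0},
    {"tx":-0.112,"ty":0.248,"tz":0.3,"twist":0},
    {"tx":-0.112,"ty":0.248,"tz":0.4,"twist":0},
    {"tx":-0.112,"ty":0.248,"tz":0.5,"twist":0},
    {"tx":-0.112,"ty":0.248,"tz":0.6,"twist":0},
    {"tx":-0.112,"ty":0.248,"tz":0.68,"twist":0},
    {"tx":-0.112,"ty":0.248,"tz":0.69,"twist":0},
  ],
  claw=1,
  grip_force=15,
)

```text
t: 3.03
eef_pos: [0.4469, -0.2709, 0.0009]
ee_rot: [3.14, -0.005, 3.14]
force: [-1.0, 0.3, -0.1]
width: 0.0879
gripper_force: 0.0
```

Emit:
arm_command(
  commands=[
    {"tx":0,"ty":0,"tz":-0.01,"twist":0},
    {"tx":0,"ty":0,"tz":-0.01,"twist":0},
    {"tx":0,"ty":0,"tz":-0.01,"twist":0},
    {"tx":0,"ty":0,"tz":-0.01,"twist":0},
    {"tx":0,"ty":0,"tz":-0.01,"twist":0},
    {"tx":0,"ty":0,"tz":-0.01,"twist":0},
    {"tx":0,"ty":0,"tz":-0.01,"twist":0},
    {"tx":0,"ty":0,"tz":-0.01,"twist":0},
  ],
  claw=0,
  grip_force=15,
)

```text
t: 3.7
eef_pos: [0.4496, -0.2702, 0.0068]
ee_rot: [-3.142, 0.0, -3.14]
force: [0.2, 0.9, 0.3]
width: 0.0402
gripper_force: 0.0
```

Emit:
arm_command(
  commands=[
    {"tx":0,"ty":0,"tz":0.012,"twist":0},
    {"tx":0,"ty":0,"tz":0.012,"twist":0},
    {"tx":0,"ty":0,"tz":0.012,"twist":0},
    {"tx":0,"ty":0,"tz":0.012,"twist":0},
    {"tx":0,"ty":0,"tz":0.012,"twist":0},
    {"tx":0,"ty":0,"tz":0.012,"twist":0},
    {"tx":0,"ty":0,"tz":0.012,"twist":0},
    {"tx":0,"ty":0,"tz":0.012,"twist":0},
  ],
  claw=0,
  grip_force=15,
)

```text
t: 4.37
eef_pos: [0.4495, -0.2703, 0.0036]
ee_rot: [-3.142, -0.0, -3.141]
force: [-0.3, 0.0, -0.2]
width: 0.0289
gripper_force: 15.0
```

Emit:
arm_command(
  commands=[
    {"tx":0,"ty":0,"tz":-0.15,"twist":0},
    {"tx":0,"ty":0,"tz":-0.26,"twist":0},
    {"tx":-0.1,"ty":0.09,"tz":-0.26,"twist":0},
    {"tx":-0.22,"ty":0.2,"tz":-0.26,"twist":0},
    {"tx":-0.34,"ty":0.31,"tz":-0.26,"twist":0},
    {"tx":-0.46,"ty":0.42,"tz":-0.26,"twist":0},
    {"tx":-0.57,"ty":0.52,"tz":-0.26,"twist":0},
    {"tx":-0.638,"ty":0.584,"tz":-0.26,"twist":0},
  ],
  claw=0,
  grip_force=15,
)

```text
t: 5.03
eef_pos: [0.6115, -0.1217, 0.0687]
ee_rot: [-3.141, 0.001, -3.139]
force: [0.6, -0.5, -0.2]
width: 0.0288
gripper_force: 15.0
```

```bash
python3 - <<'E'
from h import *
near("w2"); go(.609,-.124,.009)
for cam in ("scene","side"):
    f=grab_frame(cam)
    for r in spot_point("stopper_c_c",cam)[:3]: print(cam,np.round(r["uv"]),np.round(ray(cam,r["uv"],.076),3))
E
```

```text
blob [163  24  90  84 499] [ 0.5036 -0.1691  0.012 ]
blob [ 283  273   64   40 1926] [ 0.6385 -0.1199  0.012 ]
blob [238 299  15  60 343] [ 0.6628 -0.1699  0.012 ]
blob [377 299  14  59 327] [ 0.6612 -0.0702  0.012 ]
blob [ 149  368  383   17 4741] [ 0.7053 -0.0875  0.012 ]
stopper_a_c 0.92 [214.  65.] [ 0.492  -0.1788  0.017 ]
stopper_c_c 0.69 [314. 300.] [ 0.6376 -0.123   0.011 ]
dish 0.78 [264. 218. 350. 292.] [ 0.6069 -0.128 ] d 0.0596
dish 0.75 [ 43. 226. 119. 296.] [ 0.608  -0.2848] d 0.0549
dish 0.73 [445. 225. 560. 310.] [0.6221 0.006 ] d 0.0796
at [ 0.6087 -0.1234  0.068 ] yaw -3.139 t 5.23 w 0.0288 | tx ty tz [-0.001 -0.002  0.236] twist 0 rows 1.4 0.0
scene [401. 246.] [ 0.608 -0.127  0.076]
side [327. 196.] [ 0.608 -0.125  0.076]
```

View pics/w2.png

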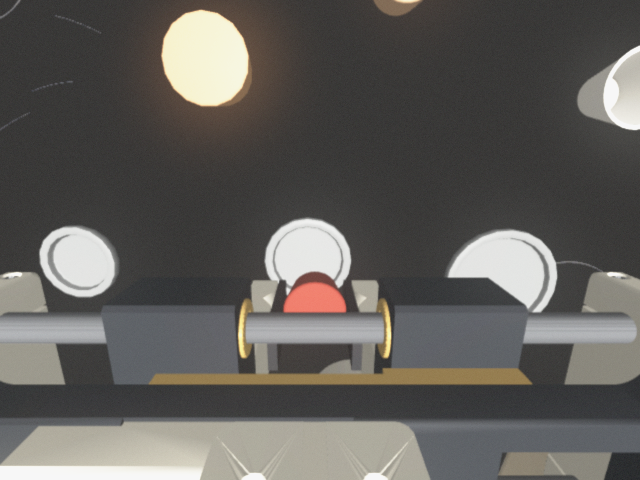

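The wrist view shows the red stopper held at (315,295). Dish C sits beneath it at (308,258), D at (80,261) and A at (503,270). The position is good, so I lower it.

Emit:
arm_command(
  commands=[
    {"tx":0,"ty":-0.006,"tz":0.06,"twist":0},
    {"tx":0,"ty":-0.006,"tz":0.12,"twist":0},
    {"tx":0,"ty":-0.006,"tz":0.17,"twist":0},
    {"tx":0,"ty":-0.006,"tz":0.2,"twist":0},
    {"tx":0,"ty":-0.006,"tz":0.22,"twist":0},
    {"tx":0,"ty":-0.006,"tz":0.232,"twist":0},
    {"tx":0,"ty":-0.006,"tz":0.236,"twist":0},
    {"tx":0,"ty":-0.006,"tz":0.238,"twist":0},
  ],
  claw=0,
  grip_force=15,
)

```text
t: 6.1
eef_pos: [0.6091, -0.1257, 0.0094]
ee_rot: [-3.142, 0.001, -3.141]
force: [-0.4, -0.2, -0.4]
width: 0.0284
gripper_force: 15.0
```

Emit:
arm_command(
  commands=[
    {"tx":0,"ty":0,"tz":0,"twist":0},
    {"tx":0,"ty":0,"tz":0,"twist":0},
    {"tx":0,"ty":0,"tz":0,"twist":0},
    {"tx":0,"ty":0,"tz":0,"twist":0},
    {"tx":0,"ty":0,"tz":0,"twist":0},
    {"tx":0,"ty":0,"tz":-0.05,"twist":0},
    {"tx":0,"ty":0,"tz":-0.15,"twist":0},
    {"tx":0,"ty":0,"tz":-0.3,"twist":0},
  ],
  claw=0.55,
  grip_force=15,
)

```text
t: 6.77
eef_pos: [0.6064, -0.1256, 0.0817]
ee_rot: [-3.142, -0.007, -3.141]
force: [1.1, 0.0, -0.2]
width: 0.0479
gripper_force: 0.0
```

```bash
python3 - <<'E'
from h import *
go(.497,-.177,.06);go(.497,-.177,.006)
E
```

```text
at [ 0.6064 -0.1256  0.0817] yaw -3.141 t 6.77 w 0.0479 | tx ty tz [ 0.438 -0.205  0.087] twist 0 rows 2.9 0.0
at [ 0.6064 -0.1256  0.0817] yaw -3.141 t 6.77 w 0.0479 | tx ty tz [ 0.438 -0.205  0.303] twist 0 rows 3.4 0.0
```

```bash
python3 - <<'E'
from h import *
p=get_state()["eef_pos"];d=np.array([.6087,-.1234,.068])-p
c=calibration("wrist");K=np.array(c["camera_matrix"]);T=np.array(c["extrinsics"]);T[:3,3]+=d
v=T[:3,:3]@np.linalg.inv(K)@np.array([205,58,1.]);o=T[:3,3];print(o+v*(.034-o[2])/v[2])
E
```

```text
[ 0.48889765 -0.18031281  0.034     ]
```

Emit:
arm_command(
  commands=[
    {"tx":0.1,"ty":-0.05,"tz":0,"twist":0},
    {"tx":0.25,"ty":-0.12,"tz":0,"twist":0},
    {"tx":0.38,"ty":-0.19,"tz":0,"twist":0},
    {"tx":0.45,"ty":-0.205,"tz":0,"twist":0},
    {"tx":0.45,"ty":-0.205,"tz":0,"twist":0},
    {"tx":0.45,"ty":-0.205,"tz":0,"twist":0},
    {"tx":0.45,"ty":-0.205,"tz":0,"twist":0},
    {"tx":0.45,"ty":-0.205,"tz":0,"twist":0},
  ],
  claw=1,
  grip_force=15,
)

```text
t: 7.43
eef_pos: [0.4974, -0.1767, 0.0842]
ee_rot: [-3.141, 0.001, -3.14]
force: [0.4, 0.3, 0.4]
width: 0.087
gripper_force: 0.0
```

```bash
python3 - <<'E'
from h import *
go(.497,-.177,.006)
near("w3")
E
```

```text
at [ 0.4974 -0.1767  0.0842] yaw -3.14 t 7.43 w 0.087 | tx ty tz [ 0.002 -0.001  0.313] twist 0 rows 1.9 0.0
blob [115 299  34  60 801] [ 0.5548 -0.3183  0.012 ]
blob [480 299  34  60 806] [ 0.5542 -0.0351  0.012 ]
blob [ 281  368  359   17 4484] [ 0.5998 -0.0482  0.012 ]
stopper_a_c 0.66 [313. 254.] [ 0.494  -0.1778  0.017 ]
stopper_c_c 0.71 [378. 386.] [ 0.6088 -0.1248  0.011 ]
dish 0.65 [342. 352. 409. 375.] [ 0.5963 -0.1278] d 0.0546
dish 0.55 [193. 366. 217. 385.] [ 0.6014 -0.2686] d 0.0236
```

View pics/w3.png

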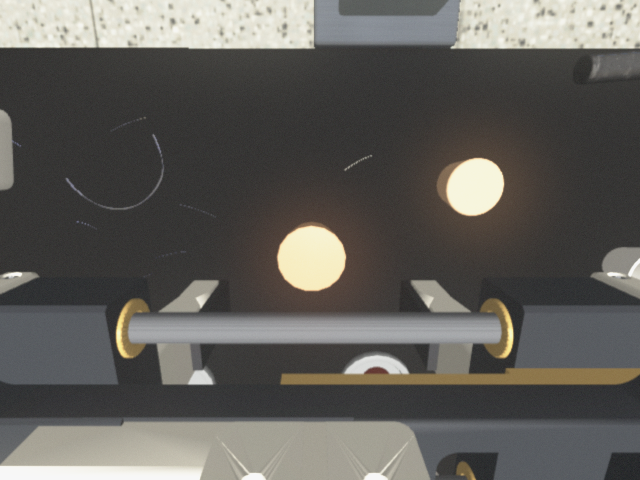

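The view shows stopper a at (312,257), midway between the fingers. Stopper b is at (474,187), and c shows inside its dish at (376,372).

Emit:
arm_command(
  commands=[
    {"tx":0.012,"ty":-0.003,"tz":0.08,"twist":0},
    {"tx":0.012,"ty":-0.003,"tz":0.16,"twist":0},
    {"tx":0.012,"ty":-0.003,"tz":0.23,"twist":0},
    {"tx":0.012,"ty":-0.003,"tz":0.28,"twist":0},
    {"tx":0.012,"ty":-0.003,"tz":0.3,"twist":0},
    {"tx":0.012,"ty":-0.003,"tz":0.31,"twist":0},
    {"tx":0.012,"ty":-0.003,"tz":0.31,"twist":0},
    {"tx":0.012,"ty":-0.003,"tz":0.31,"twist":0},
  ],
  claw=1,
  grip_force=20,
)

```text
t: 8.3
eef_pos: [0.4939, -0.1777, 0.0071]
ee_rot: [-3.141, 0.001, -3.14]
force: [-0.3, 0.4, 0.6]
width: 0.0878
gripper_force: 0.0
```

Emit:
arm_command(
  commands=[
    {"tx":0,"ty":0,"tz":0,"twist":0},
    {"tx":0,"ty":0,"tz":0,"twist":0},
    {"tx":0,"ty":0,"tz":0,"twist":0},
    {"tx":0,"ty":0,"tz":0,"twist":0},
    {"tx":0,"ty":0,"tz":0,"twist":0},
    {"tx":0,"ty":0,"tz":0,"twist":0},
    {"tx":0,"ty":0,"tz":0,"twist":0},
    {"tx":0,"ty":0,"tz":0,"twist":0},
  ],
  claw=0,
  grip_force=20,
)

```text
t: 8.97
eef_pos: [0.4934, -0.1777, 0.0066]
ee_rot: [-3.142, 0.0, -3.141]
force: [-0.4, 0.6, 1.6]
width: 0.046
gripper_force: 20.0
```

```bash
python3 - <<'E'
from h import *
go(.624,.008,.09)
E
```

```text
at [ 0.4934 -0.1777  0.0066] yaw -3.141 t 8.97 w 0.046 | tx ty tz [-0.523  0.742 -0.333] twist 0 rows 5.8 0.0
```

Emit:
arm_command(
  commands=[
    {"tx":0,"ty":0,"tz":-0.15,"twist":0},
    {"tx":-0.02,"ty":0.03,"tz":-0.28,"twist":0},
    {"tx":-0.1,"ty":0.14,"tz":-0.28,"twist":0},
    {"tx":-0.19,"ty":0.27,"tz":-0.28,"twist":0},
    {"tx":-0.28,"ty":0.4,"tz":-0.28,"twist":0},
    {"tx":-0.37,"ty":0.53,"tz":-0.28,"twist":0},
    {"tx":-0.46,"ty":0.65,"tz":-0.28,"twist":0},
    {"tx":-0.523,"ty":0.744,"tz":-0.28,"twist":0},
  ],
  claw=0,
  grip_force=20,
)

```text
t: 9.63
eef_pos: [0.6256, 0.0109, 0.0765]
ee_rot: [3.142, 0.001, -3.14]
force: [1.0, -0.6, 0.6]
width: 0.0458
gripper_force: 20.0
```

```bash
python3 - <<'E'
from h import *
near("w4"); go(.624,.008,.012)
E
```

```text
blob [  81  215   56   44 1918] [ 0.6121 -0.128   0.012 ]
blob [203 299  20  60 456] [ 0.6815 -0.062   0.012 ]
blob [407 299  20  60 479] [0.6807 0.0904 0.012 ]
blob [ 187  368  382   17 4806] [0.7258 0.0757 0.012 ]
stopper_a_c 0.83 [317. 306.] [0.6598 0.0137 0.017 ]
stopper_a_c 0.16 [116. 235.] [ 0.6086 -0.1214  0.017 ]
stopper_c_c 0.56 [111. 234.] [ 0.6069 -0.1295  0.011 ]
dish 0.9 [495. 187. 599. 287.] [0.6073 0.1699] d 0.0714
dish 0.69 [258. 205. 368. 292.] [0.6245 0.0074] d 0.077
dish 0.63 [ 77. 194. 161. 280.] [ 0.6085 -0.1261] d 0.0615
at [0.6237 0.0092 0.0758] yaw -3.139 t 9.83 w 0.0455 | tx ty tz [-0.001 -0.005  0.255] twist 0 rows 1.5 0.0
```

Emit:
arm_command(
  commands=[
    {"tx":0,"ty":-0.005,"tz":0.06,"twist":0},
    {"tx":0,"ty":-0.005,"tz":0.12,"twist":0},
    {"tx":0,"ty":-0.005,"tz":0.18,"twist":0},
    {"tx":0,"ty":-0.005,"tz":0.22,"twist":0},
    {"tx":0,"ty":-0.005,"tz":0.24,"twist":0},
    {"tx":0,"ty":-0.005,"tz":0.25,"twist":0},
    {"tx":0,"ty":-0.005,"tz":0.256,"twist":0},
    {"tx":0,"ty":-0.005,"tz":0.257,"twist":0},
  ],
  claw=0,
  grip_force=20,
)

```text
t: 10.5
eef_pos: [0.6242, 0.007, 0.0127]
ee_rot: [3.142, 0.001, -3.141]
force: [0.2, -0.6, -0.6]
width: 0.0458
gripper_force: 20.0
```

Emit:
arm_command(
  commands=[
    {"tx":0,"ty":0,"tz":0,"twist":0},
    {"tx":0,"ty":0,"tz":0,"twist":0},
    {"tx":0,"ty":0,"tz":0,"twist":0},
    {"tx":0,"ty":0,"tz":0,"twist":0},
    {"tx":0,"ty":0,"tz":0,"twist":0},
    {"tx":0,"ty":0,"tz":-0.05,"twist":0},
    {"tx":0,"ty":0,"tz":-0.15,"twist":0},
    {"tx":0,"ty":0,"tz":-0.3,"twist":0},
  ],
  claw=0.75,
  grip_force=15,
)

```text
t: 11.17
eef_pos: [0.6216, 0.0067, 0.085]
ee_rot: [-3.14, -0.006, -3.141]
force: [0.4, 1.5, -0.6]
width: 0.0657
gripper_force: 0.0
```

```bash
python3 - <<'E'
from h import *
go(.446,-.076,.086)
E
```

```text
at [0.6216 0.0067 0.085 ] yaw -3.141 t 11.17 w 0.0657 | tx ty tz [ 0.702 -0.33  -0.004] twist 0 rows 4.7 0.0
```

Emit:
arm_command(
  commands=[
    {"tx":0.1,"ty":-0.05,"tz":-0.02,"twist":0},
    {"tx":0.24,"ty":-0.12,"tz":-0.02,"twist":0},
    {"tx":0.38,"ty":-0.19,"tz":-0.02,"twist":0},
    {"tx":0.52,"ty":-0.25,"tz":-0.02,"twist":0},
    {"tx":0.65,"ty":-0.31,"tz":-0.02,"twist":0},
    {"tx":0.71,"ty":-0.33,"tz":-0.02,"twist":0},
    {"tx":0.71,"ty":-0.33,"tz":-0.02,"twist":0},
    {"tx":0.71,"ty":-0.33,"tz":-0.02,"twist":0},
  ],
  claw=1,
  grip_force=15,
)

```text
t: 11.83
eef_pos: [0.4464, -0.0757, 0.093]
ee_rot: [3.141, 0.002, -3.141]
force: [-0.3, 0.4, -0.7]
width: 0.0879
gripper_force: 0.0
```

```bash
cat >> h.py <<'E'
def top(h):
    f=grab_frame("wrist")
    m=(cv2.cvtColor(f,cv2.COLOR_RGB2GRAY)>150)&(np.indices(f.shape[:2])[0]<300)
    hsv=cv2.cvtColor(f,cv2.COLOR_RGB2HSV);m&=(hsv[...,1]>40)&(hsv[...,0]<30)
    n,l,st,ce=cv2.connectedComponentsWithStats(m.astype(np.uint8))
    for i in range(1,n):
        if st[i,4]>300: print("top",st[i],np.round(ray("wrist",ce[i],h),4))
E
python3 - <<'E'
from h import *
near("w5"); top(.028); go(.446,-.076,.006)
E
```

```text
blob [115 299  34  60 812] [ 0.5099 -0.2233  0.012 ]
blob [481 299  34  60 821] [0.5097 0.0727 0.012 ]
blob [ 281  368  359   17 4451] [0.5572 0.0592 0.012 ]
dish 0.26 [601. 224. 640. 260.] [0.4411 0.156 ] d 0.0357
at [ 0.4473 -0.0752  0.0922] yaw -3.14 t 12.08 w 0.0875 | tx ty tz [ 0.005 -0.003  0.345] twist 0 rows 2.1 0.0
```

View pics/w5.png

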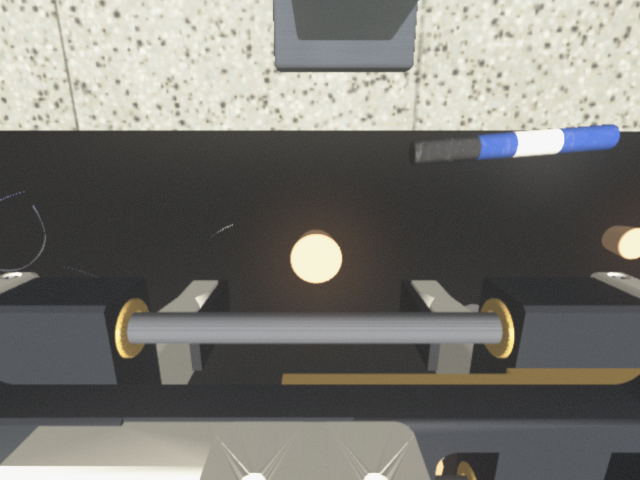

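Stopper b is at (316,258), centred, and stopper d is at (632,242). I descend and grip.

Emit:
arm_command(
  commands=[
    {"tx":0.002,"ty":0,"tz":0.08,"twist":0},
    {"tx":0.002,"ty":0,"tz":0.16,"twist":0},
    {"tx":0.002,"ty":0,"tz":0.24,"twist":0},
    {"tx":0.002,"ty":0,"tz":0.29,"twist":0},
    {"tx":0.002,"ty":0,"tz":0.32,"twist":0},
    {"tx":0.002,"ty":0,"tz":0.34,"twist":0},
    {"tx":0.002,"ty":0,"tz":0.345,"twist":0},
    {"tx":0.002,"ty":0,"tz":0.345,"twist":0},
  ],
  claw=1,
  grip_force=15,
)

```text
t: 12.75
eef_pos: [0.4463, -0.0754, 0.0061]
ee_rot: [-3.141, -0.0, -3.14]
force: [-0.1, -0.3, 1.0]
width: 0.0872
gripper_force: 0.0
```

Emit:
arm_command(
  commands=[
    {"tx":0,"ty":0,"tz":0,"twist":0},
    {"tx":0,"ty":0,"tz":0,"twist":0},
    {"tx":0,"ty":0,"tz":0,"twist":0},
    {"tx":0,"ty":0,"tz":0,"twist":0},
    {"tx":0,"ty":0,"tz":0,"twist":0},
    {"tx":0,"ty":0,"tz":0,"twist":0},
    {"tx":0,"ty":0,"tz":0,"twist":0},
    {"tx":0,"ty":0,"tz":0,"twist":0},
  ],
  claw=0,
  grip_force=15,
)

```text
t: 13.42
eef_pos: [0.4461, -0.0755, 0.0061]
ee_rot: [3.142, 0.0, -3.141]
force: [0.1, -0.3, 0.1]
width: 0.0398
gripper_force: 0.0
```

Emit:
arm_command(
  commands=[
    {"tx":0,"ty":0,"tz":0,"twist":0},
    {"tx":0,"ty":0,"tz":0,"twist":0},
    {"tx":0,"ty":0,"tz":0,"twist":0},
    {"tx":0,"ty":0,"tz":0,"twist":0},
    {"tx":0,"ty":0,"tz":-0.1,"twist":0},
    {"tx":0,"ty":0,"tz":-0.2,"twist":0},
    {"tx":0,"ty":0,"tz":-0.34,"twist":0},
    {"tx":0,"ty":0,"tz":-0.36,"twist":0},
  ],
  claw=0,
  grip_force=15,
)

```text
t: 14.08
eef_pos: [0.4488, -0.0752, 0.1007]
ee_rot: [3.141, 0.007, -3.139]
force: [0.3, 0.8, 0.4]
width: 0.036
gripper_force: 15.0
```

```bash
python3 - <<'E'
from h import *
go(.608,.172,.097)
E
```

```text
at [ 0.4488 -0.0752  0.1007] yaw -3.139 t 14.08 w 0.036 | tx ty tz [-0.639  0.987  0.015] twist 0 rows 7.1 0.0
```

Emit:
arm_command(
  commands=[
    {"tx":-0.06,"ty":0.1,"tz":0,"twist":0},
    {"tx":-0.15,"ty":0.23,"tz":0,"twist":0},
    {"tx":-0.24,"ty":0.36,"tz":0,"twist":0},
    {"tx":-0.33,"ty":0.49,"tz":0,"twist":0},
    {"tx":-0.42,"ty":0.62,"tz":0,"twist":0},
    {"tx":-0.51,"ty":0.76,"tz":0,"twist":0},
    {"tx":-0.59,"ty":0.89,"tz":0,"twist":0},
    {"tx":-0.644,"ty":0.988,"tz":0,"twist":0},
  ],
  claw=0,
  grip_force=15,
)

```text
t: 14.75
eef_pos: [0.6084, 0.1744, 0.0955]
ee_rot: [3.142, 0.0, -3.14]
force: [0.5, 0.9, 0.6]
width: 0.0358
gripper_force: 15.0
```

```bash
python3 - <<'E'
from h import *
near("w6"); go(.608,.172,.0105)
E
```

```text
blob [ 68 247  55  58 584] [0.6227 0.0148 0.012 ]
blob [222 299  17  60 461] [0.675  0.1095 0.012 ]
blob [390 299  17  60 447] [0.6743 0.2462 0.012 ]
blob [ 166  368  382   17 4716] [0.7226 0.2266 0.012 ]
stopper_a_c 0.73 [ 91. 277.] [0.628  0.0066 0.017 ]
dish 0.76 [ 57. 224. 157. 277.] [0.6162 0.0109] d 0.0768
dish 0.61 [269. 205. 362. 281.] [0.6071 0.1713] d 0.0687
at [0.6064 0.1721 0.095 ] yaw -3.14 t 14.95 w 0.0362 | tx ty tz [-0.006 -0.     0.338] twist 0 rows 2.0 0.0
```

View pics/w6.png

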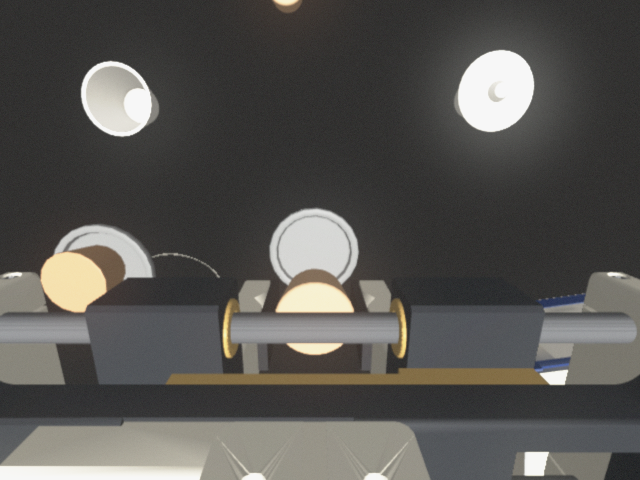

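The wrist view shows b held at (315,310) over dish B at (314,250). Stopper a stands in dish A at (90,275), and both crucibles are upright. I lower b.

Emit:
arm_command(
  commands=[
    {"tx":-0.003,"ty":0,"tz":0.08,"twist":0},
    {"tx":-0.003,"ty":0,"tz":0.16,"twist":0},
    {"tx":-0.003,"ty":0,"tz":0.23,"twist":0},
    {"tx":-0.003,"ty":0,"tz":0.28,"twist":0},
    {"tx":-0.003,"ty":0,"tz":0.31,"twist":0},
    {"tx":-0.003,"ty":0,"tz":0.33,"twist":0},
    {"tx":-0.003,"ty":0,"tz":0.338,"twist":0},
    {"tx":-0.003,"ty":0,"tz":0.338,"twist":0},
  ],
  claw=0,
  grip_force=15,
)

```text
t: 15.62
eef_pos: [0.6076, 0.1713, 0.0117]
ee_rot: [3.142, 0.0, -3.141]
force: [-0.3, 0.6, -0.6]
width: 0.0363
gripper_force: 15.0
```

Emit:
arm_command(
  commands=[
    {"tx":0,"ty":0,"tz":0,"twist":0},
    {"tx":0,"ty":0,"tz":0,"twist":0},
    {"tx":0,"ty":0,"tz":0,"twist":0},
    {"tx":0,"ty":0,"tz":0,"twist":0},
    {"tx":0,"ty":0,"tz":0,"twist":0},
    {"tx":0,"ty":0,"tz":-0.05,"twist":0},
    {"tx":0,"ty":0,"tz":-0.15,"twist":0},
    {"tx":0,"ty":0,"tz":-0.3,"twist":0},
  ],
  claw=0.65,
  grip_force=15,
)

```text
t: 16.28
eef_pos: [0.6054, 0.1706, 0.0842]
ee_rot: [-3.139, -0.006, -3.141]
force: [0.1, 0.2, -0.8]
width: 0.0569
gripper_force: 0.0
```

```bash
python3 - <<'E'
from h import *
go(.44,.157,.09)
E
```

```text
at [0.6054 0.1706 0.0842] yaw -3.141 t 16.28 w 0.0569 | tx ty tz [ 0.662 -0.054 -0.023] twist 0 rows 4.0 0.0
```

Emit:
arm_command(
  commands=[
    {"tx":0.1,"ty":-0.01,"tz":-0.02,"twist":0},
    {"tx":0.24,"ty":-0.02,"tz":-0.02,"twist":0},
    {"tx":0.38,"ty":-0.03,"tz":-0.02,"twist":0},
    {"tx":0.52,"ty":-0.04,"tz":-0.02,"twist":0},
    {"tx":0.63,"ty":-0.05,"tz":-0.02,"twist":0},
    {"tx":0.67,"ty":-0.054,"tz":-0.02,"twist":0},
    {"tx":0.67,"ty":-0.054,"tz":-0.02,"twist":0},
    {"tx":0.67,"ty":-0.054,"tz":-0.02,"twist":0},
  ],
  claw=0.8,
  grip_force=10,
)

```text
t: 16.95
eef_pos: [0.4406, 0.1586, 0.0923]
ee_rot: [3.141, 0.002, -3.139]
force: [-0.9, 0.4, 0.6]
width: 0.0702
gripper_force: 0.0
```

```bash
python3 - <<'E'
from h import *
save("wrist","w7")
for q in ("stopper_d_c",):
    for r in spot_point(q,"wrist")[:4]: print(r["score"],r["uv"],np.round(ray("wrist",r["uv"],.009),4))
print(ray("wrist",(316,258),.018)); go(.44,.157,.005)
E
```

```text
0.94 [310.0, 247.7] [0.4384 0.1553 0.009 ]
[0.44354989 0.15980523 0.018     ]
at [0.4413 0.1586 0.0919] yaw -3.14 t 17.05 w 0.0703 | tx ty tz [ 0.005 -0.007  0.348] twist 0 rows 2.1 0.0
```

View pics/w7.png

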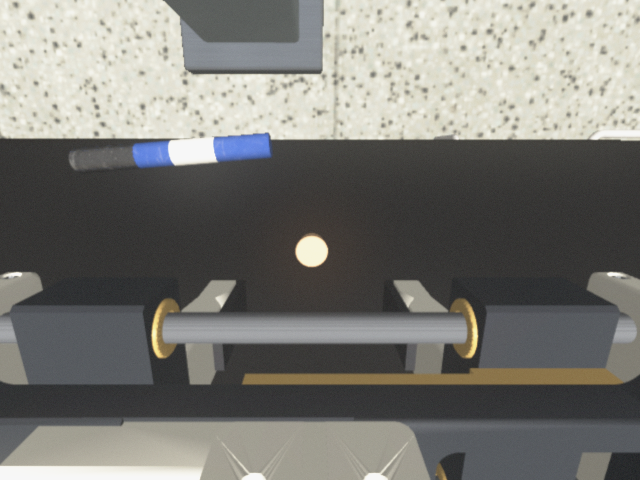

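Stopper d is at (311,251), about 2 mm off centre. I descend and grip.

Emit:
arm_command(
  commands=[
    {"tx":0.01,"ty":-0.01,"tz":0.08,"twist":0},
    {"tx":0.01,"ty":-0.01,"tz":0.16,"twist":0},
    {"tx":0.01,"ty":-0.01,"tz":0.24,"twist":0},
    {"tx":0.01,"ty":-0.01,"tz":0.29,"twist":0},
    {"tx":0.01,"ty":-0.01,"tz":0.33,"twist":0},
    {"tx":0.01,"ty":-0.01,"tz":0.35,"twist":0},
    {"tx":0.01,"ty":-0.01,"tz":0.356,"twist":0},
    {"tx":0.01,"ty":-0.01,"tz":0.356,"twist":0},
  ],
  claw=0.8,
  grip_force=10,
)

```text
t: 17.72
eef_pos: [0.438, 0.1555, 0.0022]
ee_rot: [-3.141, -0.001, -3.141]
force: [0.2, 0.7, 0.4]
width: 0.0704
gripper_force: 0.0
```

Emit:
arm_command(
  commands=[
    {"tx":0,"ty":0,"tz":0,"twist":0},
    {"tx":0,"ty":0,"tz":0,"twist":0},
    {"tx":0,"ty":0,"tz":0,"twist":0},
    {"tx":0,"ty":0,"tz":0,"twist":0},
    {"tx":0,"ty":0,"tz":0,"twist":0},
    {"tx":0,"ty":0,"tz":0,"twist":0},
    {"tx":0,"ty":0,"tz":0,"twist":0},
    {"tx":0,"ty":0,"tz":0,"twist":0},
  ],
  claw=0,
  grip_force=12,
)

```text
t: 18.38
eef_pos: [0.4376, 0.1556, 0.0026]
ee_rot: [3.141, 0.0, -3.141]
force: [-0.7, 0.5, 1.0]
width: 0.0232
gripper_force: 12.0
```

Emit:
arm_command(
  commands=[
    {"tx":0,"ty":0,"tz":0,"twist":0},
    {"tx":0,"ty":0,"tz":0,"twist":0},
    {"tx":0,"ty":0,"tz":0,"twist":0},
    {"tx":0,"ty":0,"tz":0,"twist":0},
    {"tx":0,"ty":0,"tz":-0.1,"twist":0},
    {"tx":0,"ty":0,"tz":-0.2,"twist":0},
    {"tx":0,"ty":0,"tz":-0.34,"twist":0},
    {"tx":0,"ty":0,"tz":-0.36,"twist":0},
  ],
  claw=0,
  grip_force=12,
)

```text
t: 19.05
eef_pos: [0.4398, 0.157, 0.0972]
ee_rot: [3.138, 0.006, -3.14]
force: [1.4, 1.1, 0.0]
width: 0.0229
gripper_force: 12.0
```

```bash
python3 - <<'E'
from h import *
go(.609,-.282,.093)
E
```

```text
at [0.4398 0.157  0.0972] yaw -3.14 t 19.05 w 0.0229 | tx ty tz [-0.673 -1.758  0.017] twist 0 rows 11.3 0.0
```

Emit:
arm_command(
  commands=[
    {"tx":-0.04,"ty":-0.1,"tz":0,"twist":0},
    {"tx":-0.1,"ty":-0.25,"tz":0,"twist":0},
    {"tx":-0.15,"ty":-0.4,"tz":0,"twist":0},
    {"tx":-0.21,"ty":-0.54,"tz":0,"twist":0},
    {"tx":-0.27,"ty":-0.68,"tz":0,"twist":0},
    {"tx":-0.32,"ty":-0.82,"tz":0,"twist":0},
    {"tx":-0.36,"ty":-0.93,"tz":0,"twist":0},
    {"tx":-0.38,"ty":-0.98,"tz":0,"twist":0},
  ],
  claw=0,
  grip_force=12,
)

```text
t: 19.72
eef_pos: [0.5334, -0.0925, 0.0921]
ee_rot: [-3.141, -0.0, 3.14]
force: [-0.5, 0.5, 0.2]
width: 0.023
gripper_force: 12.0
```

Emit:
arm_command(
  commands=[
    {"tx":-0.04,"ty":-0.1,"tz":0,"twist":0},
    {"tx":-0.1,"ty":-0.25,"tz":0,"twist":0},
    {"tx":-0.15,"ty":-0.4,"tz":0,"twist":0},
    {"tx":-0.21,"ty":-0.54,"tz":0,"twist":0},
    {"tx":-0.27,"ty":-0.68,"tz":0,"twist":0},
    {"tx":-0.305,"ty":-0.776,"tz":0,"twist":0},
    {"tx":-0.305,"ty":-0.776,"tz":0,"twist":0},
    {"tx":-0.305,"ty":-0.776,"tz":0,"twist":0},
  ],
  claw=0,
  grip_force=12,
)

```text
t: 20.38
eef_pos: [0.6088, -0.2849, 0.0912]
ee_rot: [3.141, -0.001, 3.14]
force: [0.1, 0.7, -0.7]
width: 0.0232
gripper_force: 12.0
```

```bash
python3 - <<'E'
from h import *
near("w8"); go(.609,-.282,.007)
E
```

```text
blob [ 509  234   53   42 1667] [ 0.6088 -0.1191  0.012 ]
blob [ 137  368  382   17 4728] [ 0.7171 -0.2592  0.012 ]
stopper_c_c 0.77 [532. 251.] [ 0.6074 -0.1201  0.011 ]
dish 0.91 [288. 224. 351. 284.] [ 0.6129 -0.2826] d 0.0526
dish 0.71 [482. 215. 564. 290.] [ 0.6105 -0.1249] d 0.0628
at [ 0.609  -0.2824  0.0926] yaw -3.14 t 20.58 w 0.0229 | tx ty tz [-0.     0.002  0.342] twist 0 rows 2.1 0.0
```

View pics/w8.png

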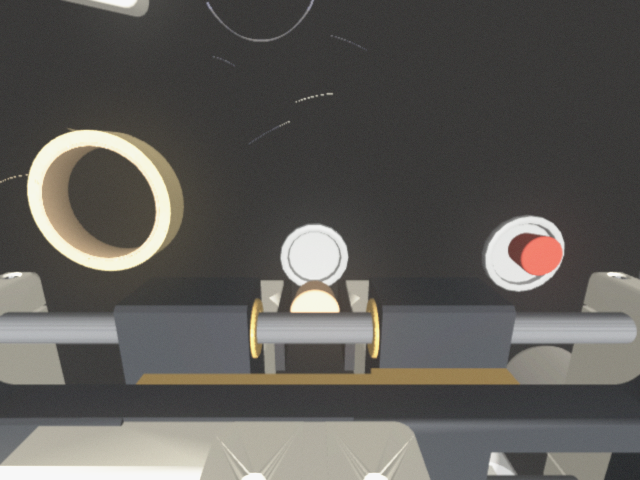

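Stopper d is held at (315,300) over dish D at (314,254). The red stopper stands in dish C at (535,255). I lower d.

Emit:
arm_command(
  commands=[
    {"tx":-0.006,"ty":0,"tz":0.08,"twist":0},
    {"tx":-0.006,"ty":0,"tz":0.16,"twist":0},
    {"tx":-0.006,"ty":0,"tz":0.23,"twist":0},
    {"tx":-0.006,"ty":0,"tz":0.28,"twist":0},
    {"tx":-0.006,"ty":0,"tz":0.31,"twist":0},
    {"tx":-0.006,"ty":0,"tz":0.33,"twist":0},
    {"tx":-0.006,"ty":0,"tz":0.338,"twist":0},
    {"tx":-0.006,"ty":0,"tz":0.338,"twist":0},
  ],
  claw=0,
  grip_force=12,
)

```text
t: 21.25
eef_pos: [0.6108, -0.2829, 0.0093]
ee_rot: [-3.141, 0.0, -3.14]
force: [-1.3, 1.3, 3.0]
width: 0.0232
gripper_force: 12.8
```

Emit:
arm_command(
  commands=[
    {"tx":0,"ty":0,"tz":0,"twist":0},
    {"tx":0,"ty":0,"tz":0,"twist":0},
    {"tx":0,"ty":0,"tz":0,"twist":0},
    {"tx":0,"ty":0,"tz":0,"twist":0},
    {"tx":0,"ty":0,"tz":0,"twist":0},
    {"tx":0,"ty":0,"tz":-0.05,"twist":0},
    {"tx":0,"ty":0,"tz":-0.15,"twist":0},
    {"tx":0,"ty":0,"tz":-0.3,"twist":0},
  ],
  claw=0.5,
  grip_force=12,
)

```text
t: 21.92
eef_pos: [0.6083, -0.2825, 0.0809]
ee_rot: [3.14, -0.006, -3.141]
force: [0.0, 0.4, -0.4]
width: 0.0438
gripper_force: 0.0
```

Emit:
arm_command(
  commands=[
    {"tx":0,"ty":0,"tz":-0.15,"twist":0},
    {"tx":0.1,"ty":-0.05,"tz":-0.3,"twist":0},
    {"tx":0.2,"ty":-0.1,"tz":-0.4,"twist":0},
    {"tx":0.32,"ty":-0.15,"tz":-0.45,"twist":0},
    {"tx":0.45,"ty":-0.2,"tz":-0.45,"twist":0},
    {"tx":0.5,"ty":-0.2,"tz":-0.45,"twist":0},
    {"tx":0.5,"ty":-0.2,"tz":-0.45,"twist":0},
    {"tx":0.5,"ty":-0.2,"tz":-0.45,"twist":0},
  ],
  claw=0.5,
  grip_force=12,
)

```text
t: 22.58
eef_pos: [0.4853, -0.3335, 0.1964]
ee_rot: [3.142, 0.001, 3.142]
force: [-0.2, -0.2, -0.1]
width: 0.0439
gripper_force: 0.0
```

```bash
python3 - <<'E'
from h import *
a=save("side","s9")
b=save("scene","c9")
D=np.array([[.6245,.0075],[.608,.172],[.608,-.125],[.611,-.283]])
for cam in("side","scene"):
    for q,h in(("stopper_a_c",.021),("stopper_b_c",.018),("stopper_c_c",.015),("stopper_d_c",.013),("crucible_open_c",.0165),("crucible_lidded_c",.0215)):
        for r in spot_point(q,cam)[:3]: print(cam,q,round(r["score"],2),np.round(r["uv"]),np.round(ray(cam,r["uv"],h),3))
A=cv2.resize(a[150:390,180:440],None,fx=1.5,fy=1.5);B=cv2.resize(b[160:400,220:520],None,fx=1.4,fy=1.5)
cv2.imwrite("pics/both.png",cv2.cvtColor(np.hstack([A,B]),cv2.COLOR_RGB2BGR))
E
```

```text
side stopper_a_c 0.62 [250. 354.] [0.506 0.289 0.021]
side stopper_a_c 0.59 [282. 244.] [0.635 0.005 0.021]
side stopper_b_c 0.73 [244. 295.] [0.605 0.171 0.018]
side stopper_c_c 0.43 [323. 220.] [ 0.618 -0.124  0.015]
side stopper_d_c 0.54 [359. 191.] [ 0.613 -0.282  0.013]
side crucible_open_c 0.59 [320. 280.] [0.513 0.061 0.016]
side crucible_lidded_c 0.67 [250. 354.] [0.506 0.288 0.021]
scene stopper_a_c 0.66 [352. 233.] [0.618 0.006 0.021]
scene stopper_b_c 0.74 [299. 198.] [0.614 0.177 0.018]
scene stopper_c_c 0.77 [400. 272.] [ 0.611 -0.132  0.015]
scene stopper_d_c 0.48 [467. 321.] [ 0.61  -0.285  0.013]
scene crucible_open_c 0.56 [294. 244.] [0.505 0.055 0.016]
scene crucible_lidded_c 0.83 [229. 194.] [0.496 0.28  0.021]
```

View pics/both.png

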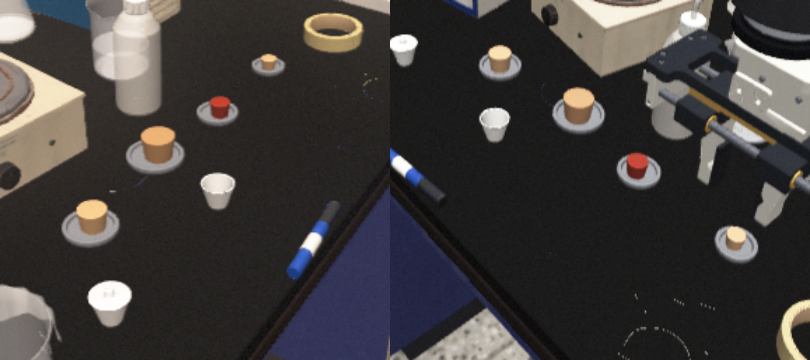

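Both views show the four stoppers upright and centred in their dishes: b (90,217), a (158,145), c (219,107) and d (268,62) in the left panel. Both crucibles are upright where they began, and the gripper is clear.

```bash
python3 -c "from station import *;print(job_done())"
```

```text
the job is handed in; nothing more can be done
None
```

I handed the job in with all four stoppers upright and centred in their matching dishes and both crucibles still standing where they began, as the final side and scene pictures show; `job_done()` gave no verdict.

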